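# Sweep counted buffer tablets into the tray's trough and shut its cover

### The arm

A 7-joint arm with a two-finger parallel gripper is mounted at the origin on the work surface. World frame = base frame: x ahead of the robot, y to its left, z up, the work surface at z = 0. Lengths are in mm, angles in rad, forces in N, time in s.
With the tool pointing down it reaches from about 350 to 900 mm from the base axis. Payload 19.9 kg.
Tool frame: the origin (TCP) lies between the finger pads; the fingertips stand manip.tip_extent ahead of it and the grasp point (between the pads) is the TCP (manip.tip_extent is the distance from the TCP to the fingertips, in mm); x points along the fingers, z is the direction in which the jaws open and shut, and the axes are right-handed (so a half turn about x gives the same grasp; the last joint's range is limited). The gripper opens to 94 mm and grips with 3 to 60 N. Pads are 16 mm wide; open, the fingers measure 119 mm over their backs; the gripper's body (75 mm by 177 mm) begins 78 mm behind the grasp point.
Start: joints at [1.129, 0.417, -0.01, 1.614, 0.005, 1.111, -0.053], TCP at [243.84, -575.45, 224.425] pointing down, gripper open.
Joint ranges: [-2.81, 2.81], [-0.39, 2.02], [-1.27, 1.25], [0.06, 2.57], [-1.19, 4.33], [0.19, 2], [-2.82, 2.82]. Speed limits (rad/s): [1.89, 1.89, 2.39, 2.39, 3.01, 3.01, 3.01].

### API

Orientations are given as a 3x3 rotation matrix whose columns are the frame's x, y, z axes.
In Python, from rig import monitor, capture, camera_info, manip gives the robot as it stands.
- The arm moves only by the tool step_arm, never from a script. Its arguments are lists of equal length, an entry for each row: "slide": the shift along the tool's x, y, z normalised to -1 to 1, where 1 is 0.08 m, a list of three; "spin": the turn about the tool's x normalised to -1 to 1, where 1 is 0.5 rad. A call has 1 to 5 rows; each row is the pose to reach, as a shift and turn from the pose commanded when the call began, along the tool's axes at that moment; what a row does not reach only later rows make up. A row lasts 1/12 s, in which the tool goes at most 41.7 mm and 7.16 degrees, less where a joint would pass 70% of its speed; a pose out of reach is approached as far as the arm can. A call with a number of a shift or a turn outside -1 to 1 is refused whole. A call with a gripper value outside its range is refused whole. "claw" is the opening, from -1 (shut) to 1 (fully open), set as the call begins (left out, the last holds). The fingers move at their own pace and stop on an object; "grip_force" is the grip in N (left out, the last holds). Time passes only in rows, so rows that repeat a pose let the fingers close. It gives the time, the measured TCP pose, the force and the opening at its end, in the units of the state.
- monitor.observe(): the state, without advancing time (a new reading comes with each control period).
- capture(name): name is "scene" or "side" or "wrist"; returns the picture (400x640x3 uint8, red, green, blue); there is no depth.
- camera_info(name): a dict with "camera_matrix" (3x3 intrinsics, pixels), "R" (3x3) and "t" (3): a world point X has camera coordinates R X + t. Camera axes: x right, y down, z forward; pixel columns grow to the right and rows downward; lengths in mm; the calibration is good to about 2 mm. A picture is of the moment at which its call begins: read the wrist's pose just before it. camera_info takes no time and is no camera call; for the wrist camera it gives the pose at the moment of the call.
- manip.hand_in(): hands the job in, once; it reports no verdict.
The state is a dict: "clock": time; "joint_pos": joint angles; "qd": joint speeds; "joint_torque": joint torques, N m; "tool_pos": TCP position; "eef_rot": TCP orientation; "contact_force": force on the tool from outside, world axes, zero at the start; "torque": the same for the moment, N m; "gripper_width": finger opening in mm.
Only numpy, scipy, OpenCV 4.12 (cv2) and the standard library are available. Lean on these libraries where they do the work, as an engineer would, in place of code of your own. Each camera call takes 0.05 s, during which the arm holds its last target. There are 200 camera calls.

### The job

The buffer tablets have been counted out on the blue counting tray. Take the white hand scraper from the peg rack and sweep every tablet off the platform into the tray's trough without touching a tablet with the fingers, stand the scraper back in its slot in the rack, and fold the trough cover fully shut. Leave the glass plates and everything else on the bench where they are.

Things in the scene. Friction and masses are not known exactly. Their poses are not given: they have to be found in the camera images.
- tray: Blue plastic tablet counting tray, fixed on the bench, 176 (its x) x 212 (its y) x 46 mm high. Origin: centre of its underside, z up. A flat platform fills most of it; along its left (+y) side runs a sunk trough. 4 mm thick rims, top at z = 46 mm, stand all round, at x = -86 and 86 and y = -104 and 104 mm. A thin spout sticks out 20 mm from the trough's near end.
- platform (a point): Centre of the tray platform's top face, at x 0, y -26, z 32 mm of the tray; axes as the tray's. The platform spans x -84..84 and y -102..50 mm of the tray, rimmed on three sides. Nothing stands between platform and trough: what is pushed over the platform's edge at y = 50 falls in.
- trough (a point): Centre of the trough's floor, at x 0, y 76, z 4 mm of the tray; axes as the tray's. The trough spans x -84..84 and y 50..102 mm of the tray, floor 28 mm below the platform.
- cover (a joint): Hinge of the blue trough cover, rad: 0 = shut, lying flat over the trough; grows as it swings up and outward (pi/2 = standing upright, 1.95 = stop, leaning outward). Stiff friction hinge (about 0.035 N m, some 1 N at the free edge): it stays at any angle.
- cover_hinge (a point): Middle of the cover's hinge axis, along the tray's x at y 106, z 48 mm of the tray. The frame turns with the cover. Shut, the cover's plate (176 mm along the hinge, 3 mm thick) reaches 57 mm from the hinge to the tray's -y, upper face 3 mm above the axis; at its free edge a 12 mm lip turns down and a thumb tab 40 mm wide sticks out 11 mm further in the middle.
- cover_edge (a point): Middle of the cover's free edge, on its upper (outer) face, 57 mm from the hinge axis; the thumb tab goes on beyond it.
- tablet0: White buffer tablet, a disc 24 mm in diameter and 12 mm thick, 10 g, lying flat on the tray's platform. Origin: its centre.
- tablet1: White buffer tablet, a disc 24 mm in diameter and 12 mm thick, 10 g, lying flat on the tray's platform. Origin: its centre.
- tablet2: White buffer tablet, a disc 24 mm in diameter and 12 mm thick, 10 g, lying flat on the tray's platform. Origin: its centre.
- tablet3: White buffer tablet, a disc 24 mm in diameter and 12 mm thick, 10 g, lying flat on the tray's platform. Origin: its centre.
- tablet4: White buffer tablet, a disc 24 mm in diameter and 12 mm thick, 10 g, lying flat on the tray's platform. Origin: its centre.
- tablet5: White buffer tablet, a disc 24 mm in diameter and 12 mm thick, 10 g, lying flat on the tray's platform. Origin: its centre.
- tablet6: White buffer tablet, a disc 24 mm in diameter and 12 mm thick, 10 g, lying flat on the tray's platform. Origin: its centre.
- scraper: White plastic hand scraper standing on edge in the rack, 100 mm wide (its x), 110 mm high (its z), 90 g. Origin: middle of the blade's lower edge. Blade 5 mm thick (its y); from 80 to 110 mm up, a handle bar 100 mm long and 20 mm thick with flat sides, to be gripped across its thickness from above. It leans up to 0.1 rad in its loose slot.
- rack: White peg drying rack fixed on the bench: base plate 120 (its x) x 150 (its y) x 8 mm, three slots along x at y = -50, 0 and 50 mm, for the scraper and two glass plates in any order. Origin: centre of its underside, z up. Each slot is 9 mm wide, between pairs of 8 mm pegs at x = -35 and 35 mm rising from z = 8 to 58 mm with tapered tips.
- plate0: Glass gel plate 100 x 4 x 73 mm high standing in another slot of the rack, not needed. Origin: middle of its lower edge.
- plate1: Second glass gel plate, like plate0.
- jar: White closed tablet jar 68 mm in diameter and 105 mm high, standing on the bench, not needed. Origin: centre of its underside.
- reagent: Amber reagent bottle 60 mm in diameter and 125 mm high, not needed. Origin: centre of its underside.
- desiccant: Small white desiccant canister 20 mm in diameter and 30 mm high, standing on the bench left of the tray, not needed. Origin: centre of its underside.
- scissors: Scissors with black handles, 190 mm long and 10 mm high, lying on the bench beyond the tray, not needed. Origin: below the pivot.
There are look-alikes about, which are no part of the job. What is meant by the scraper is not orange, and is the larger of those in its own colour. What is shaped like the rack but brown is not meant.

How it is judged:
By the outcome, as a careful person would: the job done as asked, in the order asked, and still so for the second after the job is handed in, with the robot touching nothing.
It also fails if it takes over 64 s, if anything falls off the work surface, if the arm or the gripper's body presses on something with over 40 N, if the wrist force passes 120 N, or if a joint passes its speed limit or range.

## Working session

There is one attempt and no reset: what is moved stays moved. The work goes in short steps, Python scripts to look and compute and a tool call to move; the robot and the scene stay as the last step left them, time stands still between calls to the robot, and variables do not carry over. Pictures are saved under pics/ and viewed, about 8 in all and at most 12, crops included, and the job is handed in when it is done.

Besides the shell and the picture viewer there is one more tool, called after "Emit:" as name(argument=value, ...), one argument or row to a line, values as JSON. step_arm: Moves the arm, as the interface text tells. Scaled input: -1 to 1 covers 0.08 m each way for a shift and 0.5 rad each way for a turn. Its arguments: {"type":"object","properties":{"slide":{"type":"array"},"spin":{"type":"array"},"claw":{"type":"number"},"grip_force":{"type":"number"}},"required":["slide","spin"]}

```bash
mkdir -p pics; ls
python3 - <<'E'
from rig import monitor,capture,camera_info,manip
import cv2,numpy as np
np.set_printoptions(precision=4,suppress=True)
s=monitor.observe();print(s['clock'],s['tool_pos'],s['eef_rot'],s['gripper_width'],manip.tip_extent)
for n in ('scene','side','wrist'):
    c=camera_info(n);print(n,c['camera_matrix'],c['R'],c['t'])
    im=capture(n);cv2.imwrite(f'pics/{n}0.png',im[:,:,::-1])
E
```

```text
pics
0.0 [ 243.6687 -575.1534  223.8021] [[-0.0006  0.9208  0.3901]
 [ 0.0011  0.3901 -0.9208]
 [-1.     -0.0001 -0.0012]] 94.1516591822708 19.0
scene [[436.4798   0.     323.7722]
 [  0.     436.4798 196.686 ]
 [  0.       0.       1.    ]] [[-0.4632  0.8863 -0.0021]
 [ 0.6433  0.3345 -0.6887]
 [-0.6096 -0.3203 -0.7251]] [ 255.5652 -309.4678 1586.66  ]
side [[423.4474   0.     316.9689]
 [  0.     423.4474 199.2766]
 [  0.       0.       1.    ]] [[-0.9902 -0.1392 -0.0104]
 [-0.0899  0.6928 -0.7156]
 [ 0.1069 -0.7076 -0.6985]] [ 537.1796  108.1648 1182.633 ]
wrist [[277.2024   0.     323.1356]
 [  0.     277.2024 200.562 ]
 [  0.       0.       1.    ]] [[ 0.39   -0.9208 -0.0018]
 [-0.8938 -0.379   0.24  ]
 [-0.2216 -0.092  -0.9708]] [-624.0667  -25.8923  389.4634]
```

View pics/scene0.png

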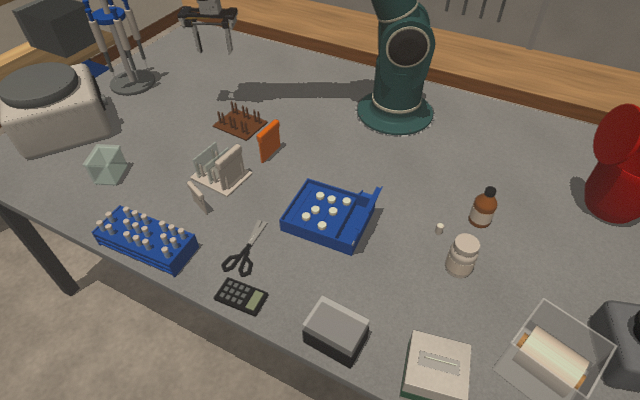

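View pics/side0.png

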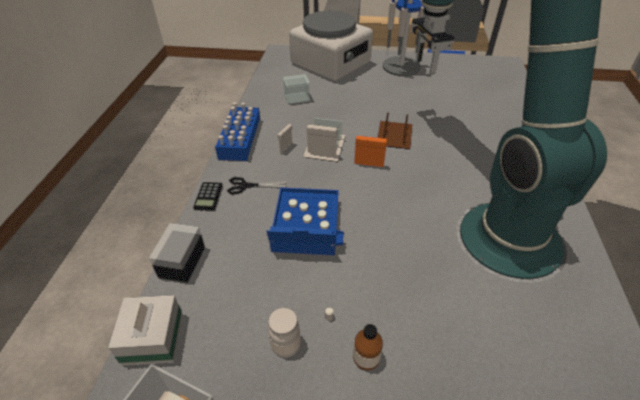

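The scene picture shows a white rack at about (222,172) with a large white scraper standing in it (about 230,165) and glass plates behind it. The tray is at (330,215) with 7 tablets, and its cover stands up at (370,205). These could be mistaken for the scraper:
- a small white scraper beside the rack, scene (199,198) / side (285,138)
- an orange scraper, scene (269,140) / side (370,152)
- the brown rack, scene (240,120), in place of the white one

My choice is the large white one in the white rack, scene (230,165) / side (322,140). I'll check it in one close crop.

Run:
```python
import cv2,numpy as np
a=cv2.imread('pics/scene0.png');b=cv2.imread('pics/side0.png')
def c(im,x,y,w,h):
    return cv2.resize(im[y:y+h,x:x+w],(400,300),interpolation=cv2.INTER_CUBIC)
m=np.vstack([np.hstack([c(a,180,130,80,60),c(b,270,100,80,60)]),np.hstack([c(a,272,160,120,90),c(b,255,175,100,75)])])
cv2.imwrite('pics/m1.png',m)
```

```text
(no output)
```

View pics/m1.png

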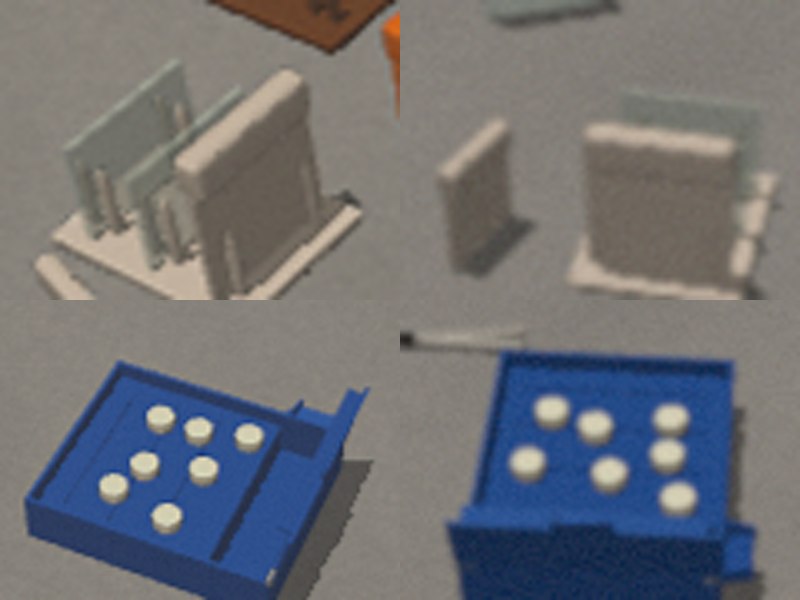

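The crop confirms it. The large white scraper stands in the rack's slot nearest the tray, with two glass plates behind it, and the small look-alike stands outside the rack. All seven tablets are visible. The cover is open and leaning outward. Next I'll triangulate.

```bash
cat > h.py <<'E'
import numpy as np,cv2
from rig import monitor,capture,camera_info,manip
np.set_printoptions(precision=3,suppress=True)
def P(c): return np.array(c['camera_matrix'])@np.c_[np.array(c['R']),np.array(c['t'])]
def tri(ca,a,cb,b):
    X=cv2.triangulatePoints(P(ca),P(cb),np.float64(a).reshape(2,1),np.float64(b).reshape(2,1)).ravel()
    return X[:3]/X[3]
def plane(c,uv,z):
    R,t,K=map(np.array,(c['R'],c['t'],c['camera_matrix']))
    d=R.T@np.linalg.solve(K,[uv[0],uv[1],1]);o=-R.T@t
    return o+d*(z-o[2])/d[2]
def proj(c,X):
    x=P(c)@np.r_[X,1];return x[:2]/x[2]
E
python3 - <<'E'
from h import *
a=camera_info('scene');b=camera_info('side')
s1=lambda x,y:(180+x/5-.4,130+y/5-.4); d1=lambda x,y:(270+(x-400)/5-.4,100+y/5-.4)
s2=lambda x,y:(272+x*.3-.35,160+(y-300)*.3-.35); d2=lambda x,y:(255+(x-400)/4-.375,175+(y-300)/4-.375)
print('scr +x',tri(a,s1(187,162),b,d1(589,137)));print('scr -x',tri(a,s1(297,82),b,d1(733,147)))
print('tray+x-y',tri(a,s2(27,500),b,d2(503,352)));print('tray-x-y',tri(a,s2(120,362),b,d2(733,362)))
S=[(160,415),(199,428),(249,435),(145,462),(203,467),(113,486),(167,516)]
for p in S: print('tabS',plane(a,s2(*p),44))
for p in [(552,408),(595,423),(671,415),(527,460),(609,470),(667,452),(678,494)]: print('tabD',plane(b,d2(*p),44))
for p in [(55,237),(362,208)]: print('rackbaseS',plane(a,s1(*p),8))
for p in [(570,280),(740,290),(775,178)]: print('rackbaseD',plane(b,d1(*p),8))
s=monitor.observe();c=camera_info('wrist');R=np.array(c['R'])
print('cam in tool', np.array(s['eef_rot']).T@(-R.T@np.array(c['t'])-s['tool_pos']));print(np.array(s['eef_rot']).T@R.T)
E
```

```text
scr +x [ 614.338 -304.39   113.883]
scr -x [ 521.273 -297.71   112.29 ]
tray+x-y [663.808 -74.861  44.515]
tray-x-y [490.802 -84.99   45.895]
tabS [529.782 -24.604  44.   ]
tabS [528.033  11.769  44.   ]
tabS [515.854  52.73   44.   ]
tabS [583.089 -10.34   44.   ]
tabS [565.914  34.687  44.   ]
tabS [618.246 -20.962  44.   ]
tabS [626.059  32.843  44.   ]
tabD [616.52  -20.852  44.   ]
tabD [582.978  -9.686  44.   ]
tabD [529.715 -24.849  44.   ]
tabD [624.627  32.877  44.   ]
tabD [565.705  34.949  44.   ]
tabD [527.688  12.342  44.   ]
tabD [514.842  51.262  44.   ]
rackbaseS [ 617.767 -427.172    8.   ]
rackbaseS [ 509.022 -274.363    8.   ]
rackbaseD [ 627.974 -281.298    8.   ]
rackbaseD [ 511.964 -285.13     8.   ]
rackbaseD [ 500.418 -416.059    8.   ]
cam in tool [-159.295   68.191   -0.095]
[[ 0.001 -0.24   0.971]
 [-0.    -0.971 -0.24 ]
 [ 1.    -0.    -0.001]]
```

Emit:
step_arm(
  slide=[
    [0,0.5,-0.15],
    [0,1,-0.3],
    [0,1,-0.3],
    [0,1,-0.3],
    [0,1,-0.3],
  ],
  spin=[0.24,0.48,0.72,0.946,0.946],
  claw=0.06,
)

```text
clock: 0.57
tool_pos: [308.8, -521.6, 224.3]
eef_rot: [[-0.0, 0.997, -0.077], [0.0, -0.077, -0.997], [-1.0, -0.0, -0.0]]
contact_force: [-0.6, -0.3, -0.1]
gripper_width: 64.6
```

Emit:
step_arm(
  slide=[
    [0,0.3,-0.3],
    [0,0.65,-0.65],
    [0,1,-0.97],
    [0,1,-0.97],
  ],
  spin=[0,0,0,0],
)

```text
clock: 0.9
tool_pos: [399.3, -445.4, 224.3]
eef_rot: [[0.002, 0.998, -0.06], [0.002, -0.06, -0.998], [-1.0, 0.002, -0.002]]
contact_force: [0.8, 0.5, -0.5]
gripper_width: 49.8
```

Emit:
step_arm(
  slide=[
    [0,0.3,-0.3],
    [0,0.65,-0.65],
    [0,1,-0.97],
    [0,1,-0.97],
  ],
  spin=[0,0,0,0],
)

```text
clock: 1.23
tool_pos: [484.3, -373.3, 224.2]
eef_rot: [[0.002, 0.998, -0.06], [0.002, -0.06, -0.998], [-1.0, 0.002, -0.003]]
contact_force: [0.9, 0.7, -0.7]
gripper_width: 49.8
```

```bash
cat > snap.py <<'E'
import sys,pickle
from h import *
n=sys.argv[1]
s=monitor.observe();c=camera_info('wrist');im=capture('wrist')
cv2.imwrite(f'pics/{n}.png',im[:,:,::-1]);pickle.dump((s,c),open(f'pics/{n}.pkl','wb'));print(s['clock'],s['tool_pos'])
E
python3 snap.py w1
```

```text
1.2333 [ 484.316 -373.295  224.167]
```

Emit:
step_arm(
  slide=[
    [0,0.3,-0.3],
    [0,0.65,-0.65],
    [0,1,-0.97],
    [0,1,-0.97],
  ],
  spin=[0,0,0,0],
)

```text
clock: 1.62
tool_pos: [568.8, -301.9, 224.0]
eef_rot: [[0.001, 0.998, -0.062], [0.003, -0.062, -0.998], [-1.0, 0.001, -0.003]]
contact_force: [0.7, 0.3, 0.5]
gripper_width: 49.6
```

```bash
python3 snap.py w2; python3 -c "
import cv2,numpy as np
a=cv2.imread('pics/w1.png');b=cv2.imread('pics/w2.png')
cv2.imwrite('pics/m2.png',np.vstack([cv2.resize(a,(480,300)),cv2.resize(b,(480,300))]))"
```

```text
1.6167 [ 568.796 -301.853  223.985]
```

View pics/w2.png

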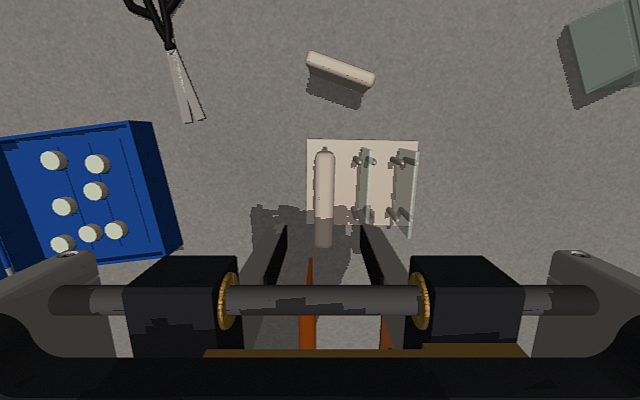

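The wrist view shows the handle from (324,150) to (324,246). The rack base's far corners are at (307,140) and (418,142). The tray is on the left.

```bash
python3 - <<'E'
from h import *
import pickle
s,c=pickle.load(open('pics/w2.pkl','rb'))
for z in (113,118):
    for p in [(324,151),(324,246)]: print('handle',z,plane(c,p,z))
for p in [(307,140),(418,142)]: print('rack',plane(c,p,8))
for p in [(360,150),(403,152),(411,237)]:print('plate top',plane(c,p,81))
for p in [(360,160),(401,160)]:print('peg top',plane(c,p,58))
for p in [(126,122),(0,138),(182,246)]: print('trayrim',plane(c,p,46))
E
python3 -c "
import cv2
a=cv2.imread('pics/w1.png');b=cv2.imread('pics/w2.png')
import numpy as np
cv2.imwrite('pics/m2.png',np.hstack([cv2.resize(a[100:300,120:360],(480,400),interpolation=2),cv2.resize(b[120:270,280:440],(427,400),interpolation=2)])[:, :800])"
```

```text
handle 113 [ 619.306 -305.75   113.   ]
handle 113 [ 521.401 -299.725  113.   ]
handle 118 [ 619.628 -305.771  118.   ]
handle 118 [ 523.533 -299.857  118.   ]
rack [ 628.281 -283.727    8.   ]
rack [ 616.573 -430.261    8.   ]
plate top [ 615.908 -344.293   81.   ]
plate top [ 610.922 -390.385   81.   ]
plate top [ 512.805 -400.267   81.   ]
peg top [ 602.831 -346.787   58.   ]
peg top [ 599.877 -394.47    58.   ]
trayrim [662.933 -75.451  46.   ]
trayrim [654.179  79.05   46.   ]
trayrim [ 504.119 -112.486   46.   ]
```

View pics/m2.png

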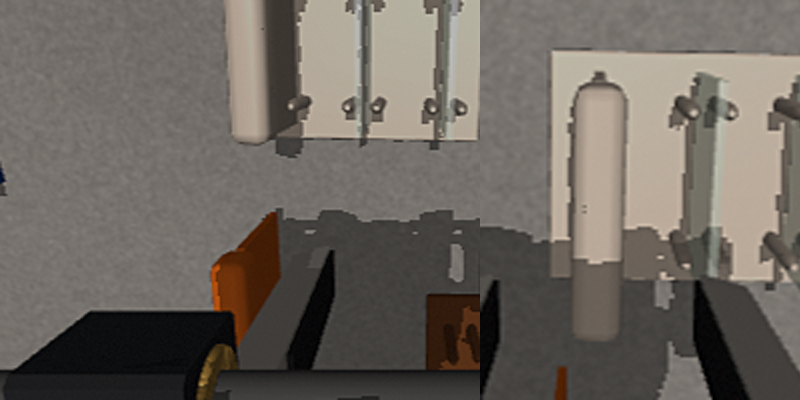

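Run:
```python
from h import *
import pickle
c1=pickle.load(open('pics/w1.pkl','rb'))[1];c2=pickle.load(open('pics/w2.pkl','rb'))[1]
print(tri(c1,(120+251/2,100+140/2),c2,(280+(596-480)/2.669,120+338/2.667)))
```

```text
[ 521.049 -299.299  113.641]
```

Emit:
step_arm(
  slide=[
    [0.4,0.02,0.01],
    [0.8,0.03,0.01],
    [1,0.03,0.01],
    [1,0.03,0.01],
  ],
  spin=[0,0,0,0],
)

```text
clock: 2.0
tool_pos: [563.7, -309.0, 140.5]
eef_rot: [[-0.006, 0.997, -0.071], [0.002, -0.071, -0.997], [-1.0, -0.006, -0.002]]
contact_force: [-0.7, 0.6, 0.8]
gripper_width: 49.5
```

Emit:
step_arm(
  slide=[
    [0,0,0],
    [0,0,0],
  ],
  spin=[0,0],
)

```text
clock: 2.17
tool_pos: [566.7, -309.5, 145.9]
eef_rot: [[0.001, 0.997, -0.072], [-0.001, -0.072, -0.997], [-1.0, 0.001, 0.001]]
contact_force: [-0.3, -0.7, 0.2]
gripper_width: 49.8
```

Emit:
step_arm(
  slide=[
    [0,0.05,-0.085],
    [0.25,0.05,-0.085],
    [0.505,0.05,-0.085],
    [0.505,0.05,-0.085],
    [0.505,0.05,-0.085],
  ],
  spin=[0,0,0,0,0],
)

```text
clock: 2.58
tool_pos: [571.3, -301.4, 104.6]
eef_rot: [[-0.0, 0.997, -0.072], [0.0, -0.072, -0.997], [-1.0, -0.0, -0.0]]
contact_force: [-0.4, 0.3, 1.1]
gripper_width: 49.6
```

Emit:
step_arm(
  slide=[
    [0,0,0],
    [0,0,0],
    [0,0,0],
    [0,0,0],
    [0,0,0],
  ],
  spin=[0,0,0,0,0],
  claw=-1,
  grip_force=40,
)

```text
clock: 3.0
tool_pos: [571.3, -301.8, 104.5]
eef_rot: [[0.001, 0.997, -0.072], [-0.0, -0.072, -0.997], [-1.0, 0.001, 0.0]]
contact_force: [-0.0, 0.8, 0.1]
gripper_width: 20.1
```

Emit:
step_arm(
  slide=[
    [0,0,0],
    [0,0,0],
  ],
  spin=[0,0],
)

```text
clock: 3.17
tool_pos: [571.3, -301.8, 104.5]
eef_rot: [[0.0, 0.997, -0.072], [-0.0, -0.072, -0.997], [-1.0, 0.0, 0.0]]
contact_force: [-0.9, -0.7, 6.8]
gripper_width: 19.4
```

Emit:
step_arm(
  slide=[
    [-0.1,0,0],
    [-0.4,0,0],
    [-0.7,0,0],
    [-1,0,0],
    [-1,0,0],
  ],
  spin=[0,0,0,0,0],
)

```text
clock: 3.58
tool_pos: [572.9, -302.6, 189.3]
eef_rot: [[0.006, 0.997, -0.072], [-0.003, -0.072, -0.997], [-1.0, 0.006, 0.002]]
contact_force: [1.0, -0.3, 0.5]
gripper_width: 19.8
```

Emit:
step_arm(
  slide=[
    [-0.1,0,0],
    [-0.1,-0.1,-0.3],
    [-0.1,-0.2,-0.6],
    [-0.1,-0.3,-1],
    [-0.1,-0.3,-1],
  ],
  spin=[0,-0.06,-0.15,-0.258,-0.258],
)

```text
clock: 4.0
tool_pos: [552.4, -213.9, 191.7]
eef_rot: [[-0.001, 0.998, 0.066], [0.003, 0.066, -0.998], [-1.0, -0.001, -0.003]]
contact_force: [0.7, 1.5, -1.5]
gripper_width: 19.7
```

Emit:
step_arm(
  slide=[
    [0,0,-0.3],
    [0,0,-0.6],
    [0,0,-1],
    [0,0,-1],
  ],
  spin=[0,0,0,0],
)

```text
clock: 4.33
tool_pos: [548.2, -134.2, 191.7]
eef_rot: [[-0.001, 0.998, 0.063], [0.002, 0.063, -0.998], [-1.0, -0.001, -0.003]]
contact_force: [-0.0, 0.4, -0.4]
gripper_width: 19.6
```

Emit:
step_arm(
  slide=[
    [0,0,-0.3],
    [0,0,-0.6],
    [0,0,-1],
    [0,0,-1],
    [0,0,-1],
  ],
  spin=[0,0,0,0,0],
)

```text
clock: 4.75
tool_pos: [543.6, -58.8, 191.8]
eef_rot: [[-0.001, 0.998, 0.06], [0.001, 0.06, -0.998], [-1.0, -0.001, -0.001]]
contact_force: [-0.6, -0.5, -0.7]
gripper_width: 20.1
```

Emit:
step_arm(
  slide=[
    [0,0,0],
    [0,0,0],
  ],
  spin=[0,0],
)

```text
clock: 4.92
tool_pos: [543.7, -61.5, 191.8]
eef_rot: [[-0.001, 0.998, 0.056], [-0.0, 0.056, -0.998], [-1.0, -0.001, 0.0]]
contact_force: [-0.3, -1.3, 0.0]
gripper_width: 19.7
```

```bash
python3 - <<'E'
from h import *
a=capture('scene');b=capture('side')
cv2.imwrite('pics/s1.png',a[:,:,::-1]);cv2.imwrite('pics/d1.png',b[:,:,::-1])
f=lambda im,x,y,w,h:cv2.resize(im[y:y+h,x:x+w,::-1],(400,400),interpolation=cv2.INTER_CUBIC)
cv2.imwrite('pics/m3.png',np.hstack([f(a,262,130,120,120),f(b,250,130,120,120)]))
E
python3 snap.py w3
```

```text
5.0167 [543.757 -61.436 191.857]
```

View pics/m3.png

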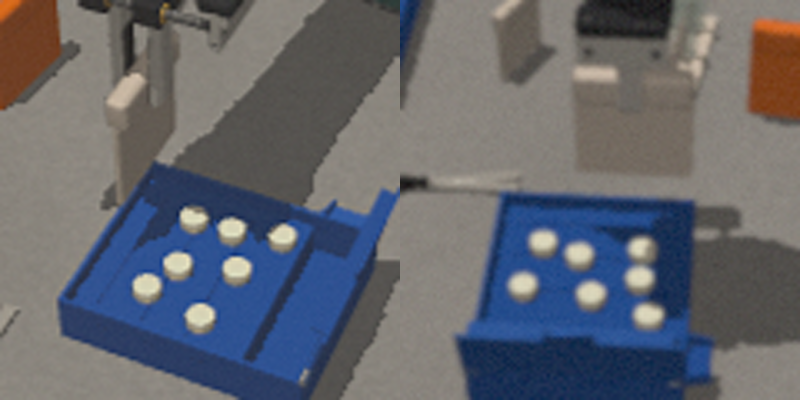

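The scraper is held upright, and all 7 tablets are undisturbed. The blade's +x lower corner is at scene crop (118,205) / side crop (575,170).

Run:
```python
from h import *
a=camera_info('scene');b=camera_info('side')
s=lambda x,y:(262+x*.3-.35,130+y*.3-.35); d=lambda x,y:(250+(x-400)*.3-.35,130+y*.3-.35)
print('blade +x low',tri(a,s(118,204),b,d(575,170)))
print('tray corner +x-y',tri(a,s(62,300),b,d(501,195)),'-x-y',tri(a,s(157,164),b,d(693,203)))
print('+x+y rimS',plane(a,s(303,383),40))
# cover free edge (tab) both views
print('cover edge -x',tri(a,s(385,190),b,d(685,322)),'+x',tri(a,s(300,375),b,d(458,335)))
print('blade -x low, side ray at z95',plane(b,d(693,176),95), 'desicc',plane(a,(440,233),0))
```

```text
blade +x low [592.312 -59.121  96.29 ]
tray corner +x-y [664.255 -72.599  45.26 ] -x-y [491.701 -81.09   46.805]
+x+y rimS [646.009 132.752  40.   ]
cover edge -x [480.84  122.726 106.443] +x [659.137 131.197  73.923]
blade -x low, side ray at z95 [490.897 -63.972  95.   ] desicc [470.834 317.604   0.   ]
```

Emit:
step_arm(
  slide=[
    [0.1,0.04,0],
    [0.4,0.04,0],
    [0.65,0.04,0],
    [0.77,0.04,0],
    [0.77,0.04,0],
  ],
  spin=[0,0,0,0,0],
)

```text
clock: 5.48
tool_pos: [546.6, -60.5, 128.7]
eef_rot: [[-0.002, 0.998, 0.056], [0.0, 0.056, -0.998], [-1.0, -0.002, -0.0]]
contact_force: [0.4, 0.1, -0.9]
gripper_width: 19.7
```

Emit:
step_arm(
  slide=[
    [0,0,0],
    [0,0,0],
  ],
  spin=[0,0],
)

```text
clock: 5.65
tool_pos: [547.3, -60.3, 130.6]
eef_rot: [[0.0, 0.998, 0.057], [0.0, 0.057, -0.998], [-1.0, 0.0, -0.0]]
contact_force: [-0.4, 0.0, -0.9]
gripper_width: 19.7
```

Emit:
step_arm(
  slide=[
    [0,0,-0.12],
    [0,0,-0.24],
    [0,0,-0.36],
    [0,0,-0.48],
    [0,0,-0.6],
  ],
  spin=[0,0,0,0,0],
)

```text
clock: 6.07
tool_pos: [544.3, -10.9, 130.6]
eef_rot: [[0.0, 0.998, 0.058], [0.0, 0.058, -0.998], [-1.0, 0.0, -0.0]]
contact_force: [1.0, -0.6, -0.5]
gripper_width: 19.7
```

Emit:
step_arm(
  slide=[
    [0,0,-0.12],
    [0,0,-0.24],
    [0,0,-0.36],
    [0,0,-0.48],
    [0,0,-0.6],
  ],
  spin=[0,0,0,0,0],
)

```text
clock: 6.48
tool_pos: [541.5, 36.6, 130.4]
eef_rot: [[-0.0, 0.998, 0.057], [0.0, 0.057, -0.998], [-1.0, -0.0, -0.0]]
contact_force: [0.1, -0.6, -1.3]
gripper_width: 19.8
```

Emit:
step_arm(
  slide=[
    [0,0,-0.12],
    [0,0,-0.24],
    [0,0,-0.36],
    [0,0,-0.48],
    [0,0,-0.525],
  ],
  spin=[0,0,0,0,0],
)

```text
clock: 6.9
tool_pos: [539.1, 79.4, 130.5]
eef_rot: [[-0.0, 0.998, 0.058], [0.001, 0.058, -0.998], [-1.0, -0.0, -0.001]]
contact_force: [-0.2, 0.4, -1.0]
gripper_width: 20.0
```

Emit:
step_arm(
  slide=[
    [0,0,0],
    [0,0,0],
  ],
  spin=[0,0],
)

```text
clock: 7.07
tool_pos: [539.2, 77.4, 130.4]
eef_rot: [[-0.0, 0.998, 0.057], [-0.0, 0.057, -0.998], [-1.0, -0.0, 0.0]]
contact_force: [0.7, -0.8, -1.3]
gripper_width: 19.9
```

```bash
cat > two.py <<'E'
import sys
from h import *
a=capture('scene');b=capture('side')
f=lambda im,x,y,w,h:cv2.resize(im[y:y+h,x:x+w,::-1],(400,400),interpolation=cv2.INTER_CUBIC)
cv2.imwrite(f'pics/{sys.argv[1]}.png',np.hstack([f(a,272,140,120,120),f(b,250,150,120,120)]))
E
python3 two.py m4
```

```text
(no output)
```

View pics/m4.png

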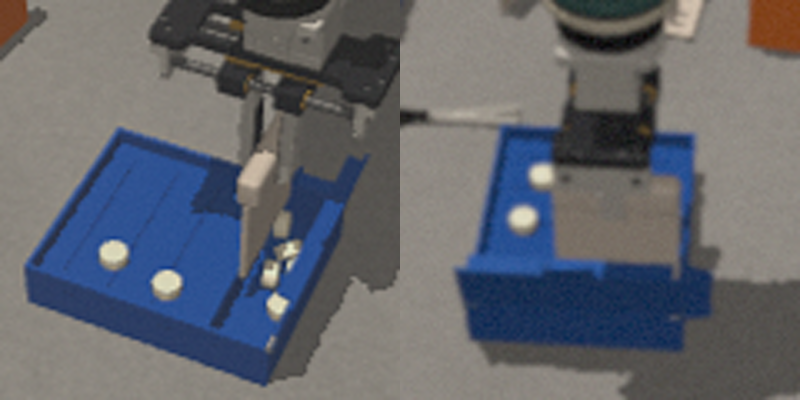

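Five tablets are in the trough. Two remain on the platform, at crop (113,255) and (167,285), both at the +x end. Next is the second pass.

Emit:
step_arm(
  slide=[
    [-0.25,0,0],
    [-0.5,0,0],
    [-0.5,0.3,0.4],
    [-0.5,0.6,0.8],
    [-0.5,0.75,1],
  ],
  spin=[0,0,0,0,0],
)

```text
clock: 7.58
tool_pos: [605.8, -3.7, 170.9]
eef_rot: [[0.002, 0.999, 0.053], [-0.002, 0.053, -0.999], [-1.0, 0.001, 0.002]]
contact_force: [-0.3, -0.3, -1.8]
gripper_width: 19.7
```

Emit:
step_arm(
  slide=[
    [0,0,0.4],
    [0,0,0.725],
    [0,0,0.725],
    [0,0,0.725],
    [0,0,0.725],
  ],
  spin=[0,0,0,0,0],
)

```text
clock: 8.0
tool_pos: [606.8, -56.6, 170.4]
eef_rot: [[-0.0, 0.998, 0.057], [0.0, 0.057, -0.998], [-1.0, -0.0, -0.0]]
contact_force: [0.1, -0.7, -0.9]
gripper_width: 19.6
```

Emit:
step_arm(
  slide=[
    [0.2,0,0],
    [0.4,0,0],
    [0.5,0,0],
    [0.5,0,0],
    [0.5,0,0],
  ],
  spin=[0,0,0,0,0],
)

```text
clock: 8.42
tool_pos: [607.0, -56.2, 130.6]
eef_rot: [[-0.0, 0.998, 0.058], [0.0, 0.058, -0.998], [-1.0, -0.0, -0.0]]
contact_force: [-0.1, 0.3, 0.4]
gripper_width: 20.1
```

Emit:
step_arm(
  slide=[
    [0,-0.02,-0.12],
    [0,-0.03,-0.24],
    [0,-0.03,-0.36],
    [0,-0.03,-0.48],
    [0,-0.03,-0.6],
  ],
  spin=[0,0,0,0,0],
)

```text
clock: 8.83
tool_pos: [601.9, -7.5, 130.8]
eef_rot: [[0.0, 0.998, 0.058], [0.0, 0.058, -0.998], [-1.0, 0.0, -0.0]]
contact_force: [-0.5, -0.3, -0.7]
gripper_width: 19.7
```

Emit:
step_arm(
  slide=[
    [0,0,-0.12],
    [0,0,-0.24],
    [0,0,-0.36],
    [0,0,-0.48],
    [0,0,-0.6],
  ],
  spin=[0,0,0,0,0],
)

```text
clock: 9.25
tool_pos: [599.1, 39.8, 130.4]
eef_rot: [[-0.0, 0.998, 0.057], [0.0, 0.057, -0.998], [-1.0, -0.0, -0.0]]
contact_force: [-0.1, -0.1, -1.1]
gripper_width: 19.9
```

Emit:
step_arm(
  slide=[
    [0,0,-0.12],
    [0,0,-0.24],
    [0,0,-0.36],
    [0,0,-0.48],
    [0,0,-0.525],
  ],
  spin=[0,0,0,0,0],
)

```text
clock: 9.67
tool_pos: [596.6, 82.7, 130.5]
eef_rot: [[-0.0, 0.998, 0.058], [0.001, 0.058, -0.998], [-1.0, -0.0, -0.001]]
contact_force: [0.5, -0.2, -1.0]
gripper_width: 19.7
```

Emit:
step_arm(
  slide=[
    [0,0,0],
    [-0.3,0,0],
    [-0.75,0,0],
    [-0.75,0,0],
    [-0.75,0,0],
  ],
  spin=[0,0,0,0,0],
)

```text
clock: 10.08
tool_pos: [597.7, 80.3, 192.2]
eef_rot: [[0.003, 0.998, 0.056], [0.0, 0.056, -0.998], [-1.0, 0.003, -0.0]]
contact_force: [-0.4, 0.3, -1.2]
gripper_width: 19.7
```

Emit:
step_arm(
  slide=[
    [0,0,0.3],
    [0,0,0.6],
    [0,0,1],
    [0,0,1],
  ],
  spin=[0,0,0,0],
)

```text
clock: 10.42
tool_pos: [600.9, -6.3, 189.2]
eef_rot: [[-0.002, 0.999, 0.05], [-0.003, 0.05, -0.999], [-1.0, -0.002, 0.003]]
contact_force: [0.4, -0.9, -0.9]
gripper_width: 19.5
```

Emit:
step_arm(
  slide=[
    [0,0,0.3],
    [0,0,0.6],
    [0,0,1],
    [0,0,1],
  ],
  spin=[0,0,0,0],
)

```text
clock: 10.75
tool_pos: [605.0, -86.2, 189.1]
eef_rot: [[-0.002, 0.999, 0.05], [-0.003, 0.05, -0.999], [-1.0, -0.002, 0.003]]
contact_force: [0.6, -0.5, -1.6]
gripper_width: 19.6
```

Emit:
step_arm(
  slide=[
    [0,0,0.3],
    [0,0,0.6],
    [0,0,1],
    [0,0,1],
  ],
  spin=[0,0,0,0],
)

```text
clock: 11.08
tool_pos: [609.1, -165.9, 189.1]
eef_rot: [[-0.002, 0.999, 0.05], [-0.003, 0.05, -0.999], [-1.0, -0.002, 0.003]]
contact_force: [-1.1, -0.7, -1.3]
gripper_width: 19.6
```

```bash
python3 two.py m5
```

```text
(no output)
```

View pics/m5.png

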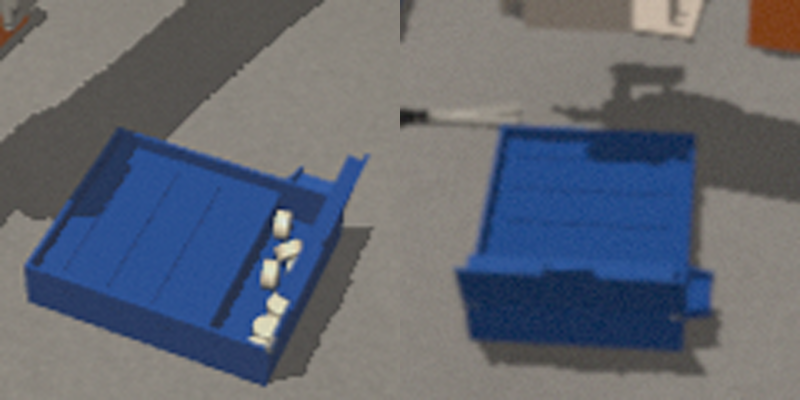

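The platform is clear. The tablets lie in the trough, at scene crop (282,222), (288,248), (270,272), (277,305) and (265,330). Now I'll take the scraper back to the rack.

Emit:
step_arm(
  slide=[
    [0,0,0.3],
    [0,0,0.6],
    [0,0,1],
    [0,0,1],
  ],
  spin=[0,0,0,0],
)

```text
clock: 11.52
tool_pos: [613.8, -244.2, 189.6]
eef_rot: [[-0.001, 0.999, 0.052], [-0.002, 0.052, -0.999], [-1.0, -0.002, 0.002]]
contact_force: [-0.1, -1.1, -1.1]
gripper_width: 19.5
```

Emit:
step_arm(
  slide=[
    [0,-0.2,0.2],
    [0,-0.4,0.4],
    [0,-0.6,0.755],
    [0,-0.6,0.755],
    [0,-0.6,0.755],
  ],
  spin=[0.06,0.15,0.258,0.258,0.258],
)

```text
clock: 11.93
tool_pos: [568.7, -303.6, 190.2]
eef_rot: [[-0.001, 0.997, -0.077], [-0.001, -0.077, -0.997], [-1.0, -0.001, 0.001]]
contact_force: [-0.2, 1.0, -1.9]
gripper_width: 19.9
```

Emit:
step_arm(
  slide=[
    [0,0,0],
    [0,0,0],
  ],
  spin=[0,0],
)

```text
clock: 12.1
tool_pos: [570.6, -300.8, 190.3]
eef_rot: [[-0.0, 0.997, -0.071], [0.001, -0.071, -0.997], [-1.0, -0.0, -0.0]]
contact_force: [0.2, 0.5, -0.6]
gripper_width: 19.6
```

Emit:
step_arm(
  slide=[
    [0.1,0.01,0.012],
    [0.25,0.01,0.012],
    [0.35,0.01,0.012],
    [0.35,0.01,0.012],
    [0.35,0.01,0.012],
  ],
  spin=[0,0,0,0,0],
)

```text
clock: 12.52
tool_pos: [570.9, -302.4, 161.4]
eef_rot: [[-0.001, 0.997, -0.072], [0.001, -0.072, -0.997], [-1.0, -0.002, -0.001]]
contact_force: [0.2, -0.4, -0.5]
gripper_width: 19.9
```

Emit:
step_arm(
  slide=[
    [0,0,0],
    [0,0,0],
  ],
  spin=[0,0],
)

```text
clock: 12.68
tool_pos: [571.4, -302.8, 162.8]
eef_rot: [[0.0, 0.997, -0.072], [-0.0, -0.072, -0.997], [-1.0, 0.0, 0.0]]
contact_force: [-0.3, -0.3, -0.9]
gripper_width: 19.6
```

Emit:
step_arm(
  slide=[
    [0,0,-0.01],
    [0.07,0,-0.01],
    [0.14,0,-0.01],
    [0.21,0,-0.01],
    [0.28,0,-0.01],
  ],
  spin=[0,0,0,0,0],
)

```text
clock: 13.1
tool_pos: [571.0, -301.9, 139.2]
eef_rot: [[-0.0, 0.997, -0.072], [0.0, -0.072, -0.997], [-1.0, -0.0, -0.0]]
contact_force: [-1.0, 0.7, -0.6]
gripper_width: 19.9
```

Emit:
step_arm(
  slide=[
    [0.1,0,0],
    [0.2,0,0],
    [0.3,0,0],
    [0.4,0,0],
    [0.42,0,0],
  ],
  spin=[0,0,0,0,0],
)

```text
clock: 13.52
tool_pos: [570.5, -301.6, 104.5]
eef_rot: [[-0.002, 0.997, -0.072], [0.001, -0.072, -0.997], [-1.0, -0.002, -0.001]]
contact_force: [0.1, 0.5, -1.4]
gripper_width: 19.4
```

Emit:
step_arm(
  slide=[
    [0,0,0],
    [0,0,0],
  ],
  spin=[0,0],
)

```text
clock: 13.68
tool_pos: [571.3, -302.0, 106.5]
eef_rot: [[-0.0, 0.997, -0.072], [0.0, -0.072, -0.997], [-1.0, -0.0, -0.0]]
contact_force: [1.2, 0.6, -0.8]
gripper_width: 19.8
```

Emit:
step_arm(
  slide=[
    [0.02,0,0],
    [0.025,0,0],
    [0.025,0,0],
  ],
  spin=[0,0,0],
)

```text
clock: 13.93
tool_pos: [571.3, -302.0, 104.6]
eef_rot: [[0.0, 0.997, -0.072], [-0.0, -0.072, -0.997], [-1.0, 0.0, 0.0]]
contact_force: [0.4, 0.5, -1.6]
gripper_width: 19.6
```

Emit:
step_arm(
  slide=[
    [0.01,0,0],
    [0.01,0,0],
    [0.01,0,0],
    [0.01,0,0],
  ],
  spin=[0,0,0,0],
)

```text
clock: 14.27
tool_pos: [571.2, -302.0, 103.7]
eef_rot: [[-0.0, 0.997, -0.072], [0.0, -0.072, -0.997], [-1.0, -0.0, -0.0]]
contact_force: [0.1, 1.1, -1.4]
gripper_width: 19.5
```

Emit:
step_arm(
  slide=[
    [0,0,0],
    [0,0,0],
    [0,0,0],
    [0,0,0],
  ],
  spin=[0,0,0,0],
  claw=0.0,
)

```text
clock: 14.6
tool_pos: [571.2, -302.0, 103.7]
eef_rot: [[0.0, 0.997, -0.072], [0.0, -0.072, -0.997], [-1.0, 0.0, -0.0]]
contact_force: [0.4, -0.5, -0.7]
gripper_width: 43.1
```

Emit:
step_arm(
  slide=[
    [-0.1,0,0],
    [-0.3,0,0],
    [-0.6,0,0],
    [-1,0,0],
    [-1,0,0],
  ],
  spin=[0,0,0,0,0],
)

```text
clock: 15.02
tool_pos: [573.4, -303.0, 190.2]
eef_rot: [[0.007, 0.997, -0.072], [-0.003, -0.072, -0.997], [-1.0, 0.007, 0.003]]
contact_force: [1.0, 0.5, 1.0]
gripper_width: 47.1
```

Emit:
step_arm(
  slide=[
    [0,0,-0.4],
    [0,0,-0.8],
    [0,0,-1],
    [0,0,-1],
  ],
  spin=[-0.1,-0.2,-0.258,-0.258],
  claw=-1,
)

```text
clock: 15.35
tool_pos: [577.9, -217.9, 184.4]
eef_rot: [[0.001, 0.998, 0.064], [0.001, 0.064, -0.998], [-1.0, 0.001, -0.001]]
contact_force: [0.4, -0.4, -0.1]
gripper_width: 23.9
```

Emit:
step_arm(
  slide=[
    [0,0,-0.4],
    [0,0,-0.8],
    [0,0,-1],
    [0,0,-1],
  ],
  spin=[0,0,0,0],
)

```text
clock: 15.68
tool_pos: [572.8, -138.7, 184.2]
eef_rot: [[0.001, 0.998, 0.061], [0.001, 0.061, -0.998], [-1.0, 0.001, -0.001]]
contact_force: [-0.2, 0.6, -0.4]
gripper_width: 0.4
```

Run:
```python
from h import *
a=capture('scene');b=capture('side');w=capture('wrist')
for n,i in (('sA',a),('dA',b),('wA',w)): cv2.imwrite(f'pics/{n}.png',i[:,:,::-1])
f=lambda im,x,y,w,h,W:cv2.resize(im[y:y+h,x:x+w,::-1],(W,300),interpolation=cv2.INTER_CUBIC)
cv2.imwrite('pics/m6.png',np.vstack([np.hstack([f(a,180,125,80,60,400),f(b,270,100,80,60,400)]),np.hstack([f(a,300,160,100,75,400),f(b,255,185,100,75,400)])]))
```

```text
(no output)
```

View pics/m6.png

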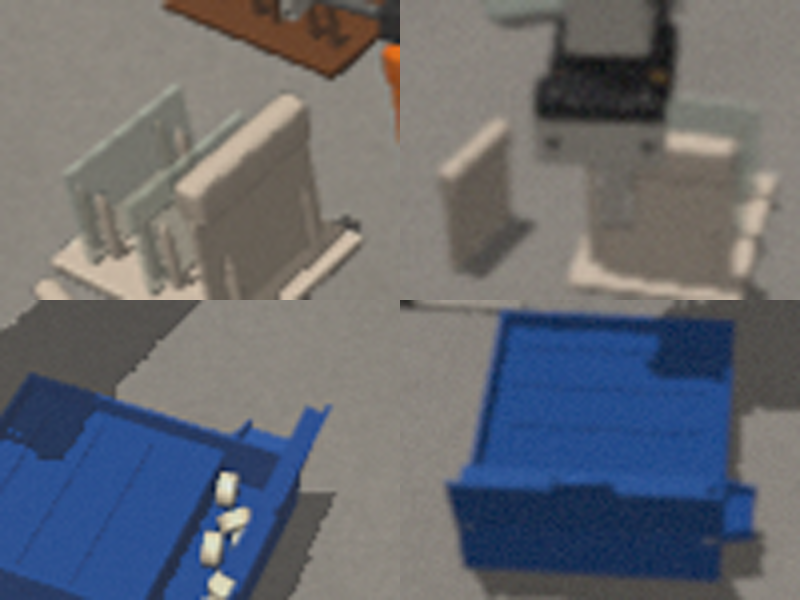

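Run:
```python
from h import *
a=camera_info('scene');b=camera_info('side')
print(tri(a,(300+327/4-.4,160+106/4-.4),b,(255+325/4-.4,185+190/4-.4)))
c,s=np.cos(.057),np.sin(.057)
def W(x,y,z): return np.array([570.2+c*x-s*y,25.7+s*x+c*y,z])
for th in (1.4,1.57,1.75,1.95):
    y,z=106-57*np.cos(th)+3*np.sin(th),48+57*np.sin(th)+3*np.cos(th)
    for x in (-88,88):
        X=W(x,y,z);p=proj(a,X);q=proj(b,X)
        print(th,x,X,'scene crop',(p-[300,160]+.4)*4,'side crop',(q-[255,185]+.4)*4+[400,300]-[0,300]+[0,300])
```

```text
[475.446 134.778 104.117]
1.4 -88 [476.688 119.794 104.681] scene crop [304.601  96.873] side crop [724.096 474.305]
1.4 88 [652.402 129.82  104.681] scene crop [207.875 281.227] side crop [450.091 459.288]
1.57 -88 [476.136 129.464 105.002] scene crop [318.201 100.68 ] side crop [723.32  485.409]
1.57 88 [651.85  139.491 105.002] scene crop [222.609 285.944] side crop [447.516 470.172]
1.75 -88 [475.557 139.605 103.552] scene crop [332.283 106.567] side crop [722.44  499.089]
1.75 88 [651.271 149.632 103.552] scene crop [237.982 292.76 ] side crop [445.046 483.616]
1.95 -88 [474.943 150.363  99.84 ] scene crop [346.94  115.101] side crop [721.427 516.048]
1.95 88 [650.658 160.39   99.84 ] scene crop [254.123 302.244] side crop [442.725 500.315]
```

The scraper stands in its slot again, just as at the start. The cover stands at about 1.68 rad. Next I'll go over and beyond it to push it from outside.

Emit:
step_arm(
  slide=[
    [0,0,-0.4],
    [0,0,-0.8],
    [0,0,-1],
    [0,0,-1],
  ],
  spin=[0,0,0,0],
)

```text
clock: 16.17
tool_pos: [568.0, -59.9, 183.8]
eef_rot: [[0.0, 0.998, 0.059], [0.001, 0.059, -0.998], [-1.0, 0.0, -0.001]]
contact_force: [1.0, 0.2, -0.7]
gripper_width: 0.4
```

Emit:
step_arm(
  slide=[
    [0,0,-0.4],
    [0,0,-0.8],
    [0,0,-1],
    [0,0,-1],
  ],
  spin=[0,0,0,0],
)

```text
clock: 16.5
tool_pos: [563.5, 19.6, 183.8]
eef_rot: [[0.0, 0.998, 0.059], [0.001, 0.059, -0.998], [-1.0, 0.0, -0.001]]
contact_force: [-0.5, 0.3, -0.8]
gripper_width: 0.3
```

Emit:
step_arm(
  slide=[
    [0,0,-0.4],
    [0,0,-0.8],
    [0,0,-1],
    [0,0,-1],
  ],
  spin=[0,0,0,0],
)

```text
clock: 16.83
tool_pos: [559.1, 99.1, 183.7]
eef_rot: [[0.0, 0.998, 0.059], [0.001, 0.059, -0.998], [-1.0, 0.0, -0.001]]
contact_force: [-0.7, 0.7, -0.4]
gripper_width: 0.6
```

Emit:
step_arm(
  slide=[
    [0,0.08,-0.4],
    [0,0.08,-0.8],
    [0,0.08,-1],
    [0,0.08,-1],
    [0,0.08,-1],
  ],
  spin=[0,0,0,0,0],
)

```text
clock: 17.25
tool_pos: [561.4, 175.8, 183.4]
eef_rot: [[-0.0, 0.998, 0.056], [-0.001, 0.056, -0.998], [-1.0, -0.0, 0.001]]
contact_force: [-0.4, -0.5, 0.1]
gripper_width: 0.7
```

Emit:
step_arm(
  slide=[
    [0,0,0],
    [0,0,0],
  ],
  spin=[0,0],
)

```text
clock: 17.42
tool_pos: [561.3, 175.2, 183.6]
eef_rot: [[0.0, 0.999, 0.054], [-0.001, 0.054, -0.999], [-1.0, -0.0, 0.001]]
contact_force: [0.3, -0.5, 0.4]
gripper_width: 0.5
```

```bash
python3 snap.py wB; python3 -c "
from h import *
w=cv2.imread('pics/wB.png');a=cv2.resize(capture('scene')[140:240,290:410,::-1],(480,400),interpolation=2)
cv2.imwrite('pics/m7.png',np.vstack([cv2.resize(w,(480,300)),cv2.resize(a,(360,300))[:, :360] if 0 else np.pad(cv2.resize(a,(360,300)),((0,0),(0,120),(0,0)))]))"
```

```text
17.4167 [561.324 175.196 183.6  ]
```

View pics/m7.png

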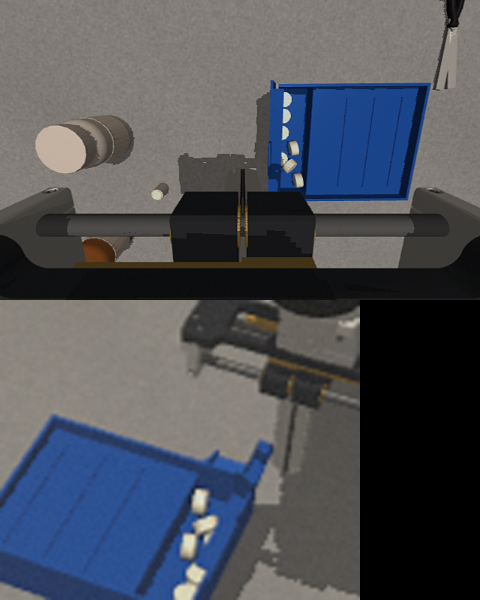

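All seven tablets show in the trough, at wrist crop x≈285–298, y 99–180. The closed fingers are outside the cover, at x≈243 against the cover at x≈274.

Emit:
step_arm(
  slide=[
    [0.4,0,0],
    [0.8,0,0],
    [0.945,0,0],
    [0.945,0,0],
    [0.945,0,0],
  ],
  spin=[0,0,0,0,0],
)

```text
clock: 17.93
tool_pos: [560.9, 177.3, 108.6]
eef_rot: [[-0.0, 0.998, 0.056], [-0.0, 0.056, -0.998], [-1.0, -0.0, -0.0]]
contact_force: [0.2, -0.4, 1.1]
gripper_width: 0.2
```

Emit:
step_arm(
  slide=[
    [0,0,0.12],
    [0,0,0.24],
    [0,0,0.36],
    [0,0,0.48],
    [0,0,0.62],
  ],
  spin=[0,0,0,0,0],
)

```text
clock: 18.35
tool_pos: [563.7, 126.9, 108.6]
eef_rot: [[0.001, 0.998, 0.056], [0.0, 0.056, -0.998], [-1.0, 0.001, -0.0]]
contact_force: [-0.5, 0.9, 0.2]
gripper_width: 0.6
```

Emit:
step_arm(
  slide=[
    [0.03,0,0.12],
    [0.06,0,0.25],
    [0.12,0,0.32],
    [0.22,0,0.39],
    [0.36,0,0.44],
  ],
  spin=[0,0,0,0,0],
)

```text
clock: 18.77
tool_pos: [565.8, 92.1, 78.8]
eef_rot: [[0.001, 0.998, 0.056], [0.0, 0.056, -0.998], [-1.0, 0.001, -0.0]]
contact_force: [1.1, -0.6, 1.6]
gripper_width: 0.8
```

Emit:
step_arm(
  slide=[
    [0,0,0],
    [0.05,0,0],
    [0.1,0,0],
    [0.1,0,0],
  ],
  spin=[0,0,0,0],
)

```text
clock: 19.1
tool_pos: [565.3, 93.4, 70.6]
eef_rot: [[-0.0, 0.998, 0.058], [0.0, 0.058, -0.998], [-1.0, -0.0, -0.0]]
contact_force: [0.5, 0.2, -0.6]
gripper_width: 0.1
```

Emit:
step_arm(
  slide=[
    [0.01,0,0],
    [0.02,0,0],
    [0.02,0,0],
    [0.02,0,0],
  ],
  spin=[0,0,0,0],
)

```text
clock: 19.43
tool_pos: [565.5, 93.3, 70.2]
eef_rot: [[0.0, 0.998, 0.057], [0.0, 0.057, -0.998], [-1.0, 0.0, -0.0]]
contact_force: [-3.5, 0.9, 8.3]
gripper_width: 0.5
```

Emit:
step_arm(
  slide=[
    [0.01,0,0],
    [0.02,0,0],
    [0.02,0,0],
    [0.02,0,0],
  ],
  spin=[0,0,0,0],
)

```text
clock: 19.77
tool_pos: [565.7, 93.4, 69.9]
eef_rot: [[0.001, 0.998, 0.057], [0.0, 0.057, -0.998], [-1.0, 0.001, -0.0]]
contact_force: [-11.3, -0.3, 31.3]
gripper_width: 0.2
```

The force rose to about 31 N with the fingertips at z≈51 mm, the cover's shut height. I'll retreat and check.

Emit:
step_arm(
  slide=[
    [-0.05,0,0],
    [-0.3,0,0],
    [-0.7,0,0],
    [-1,0,0],
    [-1,0,0],
  ],
  spin=[0,0,0,0,0],
)

```text
clock: 20.18
tool_pos: [567.5, 93.6, 152.8]
eef_rot: [[0.006, 0.998, 0.057], [0.001, 0.057, -0.998], [-1.0, 0.006, -0.001]]
contact_force: [1.3, -0.1, 0.9]
gripper_width: 0.3
```

Emit:
step_arm(
  slide=[
    [-0.3,-0.3,0],
    [-0.6,-0.6,0],
    [-1,-1,0],
    [-1,-1,0],
  ],
  spin=[0,0,0,0],
)

```text
clock: 20.52
tool_pos: [483.8, 88.9, 232.3]
eef_rot: [[0.005, 0.998, 0.058], [0.0, 0.058, -0.998], [-1.0, 0.005, 0.0]]
contact_force: [2.0, 0.8, 1.3]
gripper_width: 0.2
```

Emit:
step_arm(
  slide=[
    [0,-0.3,0],
    [0,-0.6,0],
    [0,-1,0],
    [0,-1,0],
    [0,-1,0],
  ],
  spin=[0,0,0,0,0],
)

```text
clock: 20.93
tool_pos: [405.1, 83.7, 228.3]
eef_rot: [[0.001, 0.998, 0.057], [-0.0, 0.057, -0.998], [-1.0, 0.001, 0.0]]
contact_force: [1.0, 0.5, 0.4]
gripper_width: 0.3
```

```bash
python3 snap.py wC
python3 - <<'E'
from h import *
a=capture('scene');b=capture('side');w=cv2.imread('pics/wC.png')
f=lambda im,x,y,w,h:cv2.resize(im[y:y+h,x:x+w,::-1],(400,300),interpolation=cv2.INTER_CUBIC)
cv2.imwrite('pics/m8.png',np.vstack([np.hstack([f(a,262,150,120,90),f(b,235,175,120,90)]),np.hstack([f(a,170,110,240,180),cv2.resize(w,(400,300))])]))
E
```

```text
20.9333 [405.055  83.728 228.292]
```

View pics/m8.png

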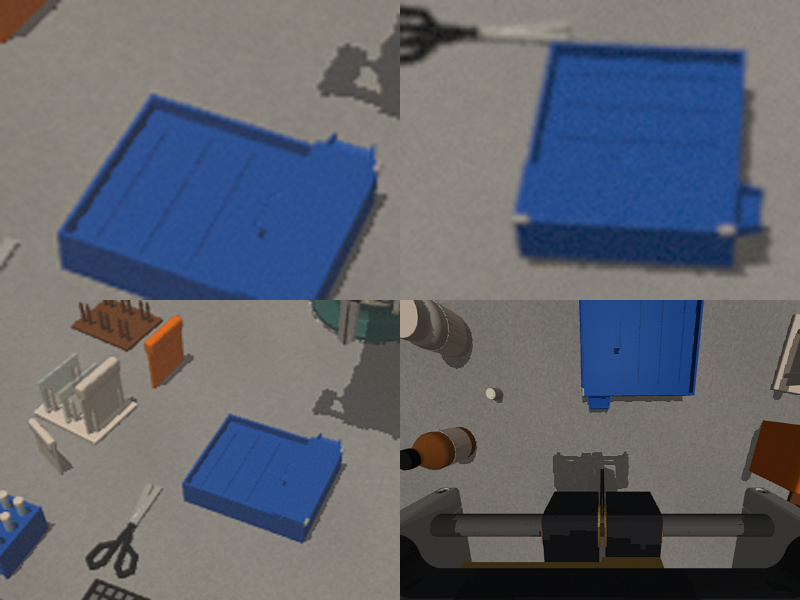

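Run:
```python
from h import *
import pickle
c=pickle.load(open('pics/wC.pkl','rb'))[1]
print(plane(c,(344,80),50)); 
w=cv2.imread('pics/wC.png');a=capture('side')[:,:,::-1]
print(monitor.observe()['contact_force'])
cv2.imwrite('pics/m9.png',np.hstack([cv2.resize(w[0:180,280:490],(420,360),interpolation=2)[:, :420],cv2.resize(a[200:260,265:328],(378,360),interpolation=2)]))
```

```text
[531.787  67.185  50.   ]
[-0.148 -0.128  0.206]
```

View pics/m9.png

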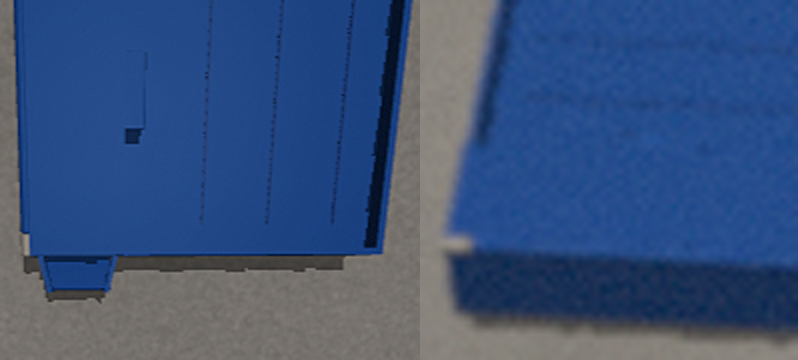

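The dark spot is only the thumb tab's shadow. The cover lies flat over the trough. Handing in.

```bash
python3 -c "
from rig import manip,monitor
print(manip.hand_in(),monitor.observe()['clock'])"
```

```text
the job is handed in; nothing more can be done
the job is handed in; nothing more can be done
```

I swept all seven tablets into the trough in two passes with the large white scraper, stood it back in its slot, and folded the cover shut. I then handed the job in at about 21 s on the robot's clock (limit 64 s).

- **Tablets:** The last views show the platform empty and no tablet on the bench. Before the cover was shut, the wrist view showed about seven in the trough; two overlapped, so that count is not exact. The fingers stayed well above the tablets throughout.
- **Scraper:** It stands in the slot as it did at the start. The glass plates and everything else in view look unmoved.
- **Cover:** It lies flat. Closing it stopped firmly with the fingertips at 51 mm, its shut height, at a peak of about 31 N, below the 40 N limit. A dark spot beside the thumb tab was only the tab's shadow.
- **Disagreement:** I measured the scraper's handle top at 113–114 mm, while the description implies about 118 mm. The grip worked either way.

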